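# Put the receipt printer back in service

## Task

A new paper roll has just been dropped into the receipt printer on the bar. Push its cover down until it is fully shut, then switch the printer on by pressing down the raised half of the power rocker, then press the feed key all the way in, hold it in for a full second to run the paper through, and let it go. Leave the printer where it stands, and do not pick up, shift or knock the things around it.

Things in the scene. Friction and masses are not known exactly. Their poses are not given: they have to be found in the camera images.
- printer: Light grey receipt printer, 150 mm wide (y), 200 deep (x), 127 high when shut, 1.6 kg, loose. Origin: centre of its underside. Own axes: x from front to rear, y to its left, z up; at yaw 0 its front faces the robot. The front 65 mm of its top is a fixed hood sloping down to the front by 0.27 rad (102 to 119 mm high), carrying rocker and feed key; behind it is the cover.
- cover (a joint): Cover angle (rad): 0 = shut, 0.34 at the start (front edge 40 mm up), stop at 0.8. A slab 148 mm wide, 120 long, 8 thick, hinged along its rear edge (at x = 88, z = 122 mm in the printer's frame), free edge at the front. Stays where it is left, goes down under about 1 to 2 N at the free edge, pulls itself shut over about the last 0.07 rad and stays shut.
- cover_edge (a point): Point on the cover's outer (top) face, mid-width, 15 mm behind its free front edge and 105 mm from the hinge line; moves with the cover. Cover shut: at (-16, 0, 127) mm in the printer's frame.
- rocker (a joint): Power rocker (rad): 0 = off (at the start), 0.40 = on. Dark grey V-shaped snap rocker, 32 mm long (along printer y), 21 wide, in a black bezel on the hood; pivot at (-68, 40, 114) mm in the printer's frame. When off, the half nearer the printer's middle is raised, its end by 6 mm. About 3 N on that end snaps it over: that half then lies parallel to the hood, 3.5 mm above it, the other half up.
- rocker_on (a point): Centre of the face of the rocker's raised (on) half, 11.5 mm from the pivot towards the printer's middle; moves with the rocker. Pressed on: at (-68, 28.5, 114) mm in the printer's frame.
- feed (a joint): Travel (m) of the feed key: 0 = out, 0.004 = fully in, along the normal of the sloping hood. Springs back; 1.3 N to start, 4 N fully in. Counts as pressed beyond 0.0028.
- feed_top (a point): Centre of the top of the feed key, an oblong grey key 30 mm long (along the printer's y) and 20 mm wide on the sloping hood, standing 6.5 mm above it when out and 2.5 mm when in; moves with the key. Out: at (-69, -42, 117) mm in the printer's frame.
- roll: Spare white paper roll standing on end, 68 mm diameter, 80 mm high. Origin: centre of its underside. Leave alone.
- candle: Rounded pinkish candle holder, 86 mm diameter, 70 mm high. Origin: centre of its underside. Leave alone.
- flute: Empty stemmed glass, 62 mm foot, 193 mm high. Origin: centre of its foot. Leave alone.
- wine: Closed dark wine bottle, 86 mm diameter, 300 mm high. Origin: centre of its underside. Leave alone.

How it is judged:
On the way, in this order (a step that is already met when the one before it is completed fails the run):
1. the cover is fully shut (under 0.03 rad) (value of joint cover below 0.03 rad), for 0.2 s.
2. with the cover shut, the power rocker is on (over 0.35 rad) (value of joint cover below 0.03 rad and value of joint rocker above 0.35 rad), for 0.2 s.
3. with the cover shut and the power on, the feed key is held in (over 2.8 mm) for at least 0.8 s (all of step 2 and value of joint feed above 0.0028 m), for 0.8 s.
4. the feed key is let out again (all of step 2 and value of joint feed below 0.001 m), for 0.1 s.
At the end, for the whole second after the job is handed in: The cover is shut (under 0.03 rad), the power rocker is on (over 0.35 rad), the feed key is out (under 1 mm), the printer is at rest within 25 mm of where it stood, and the roll, candle holder, glass and bottle are within 15 mm of where they stood (all of step 4 and distance of printer from where it was at the start of the episode below 0.025 m and linear speed of printer below 0.02 m/s and distance of each of roll, candle, flute, wine from where it was at the start of the episode below 0.015 m); the robot touches nothing.
It fails at once if the power rocker is pressed over while the cover still stands open (value of joint rocker above 0.15 rad and value of joint cover above 0.06 rad).
It fails at once if the feed key is pressed before the printer is switched on (value of joint feed above 0.002 m and value of joint rocker below 0.3 rad).
It fails at once if the cover is lifted wide open (over 0.6 rad) (value of joint cover above 0.6 rad).
It fails at once if the printer is shoved more than 25 mm, or lifted or tipped (distance of printer from where it was at the start of the episode above 0.025 m or height (world z) of printer above 0.012 m or angle between printer's own z axis and vertical above 0.1 rad).
It fails at once if the spare roll, the candle holder, the glass or the bottle is lifted, moved more than 15 mm or tipped (distance of any of roll, candle, flute, wine from where it was at the start of the episode above 0.015 m or angle between any of roll, candle, flute, wine's own z axis and vertical above 0.15 rad).
It also fails if it takes over 48 s, if anything falls off the work surface, if the arm or the gripper's body presses on something with over 40 N, if the wrist force passes 120 N, or if a joint passes its speed limit or range.

## Robot

A 6-joint arm with a two-finger parallel gripper is mounted at the origin on the work surface. World frame = base frame: x ahead of the robot, y to its left, z up, the work surface at z = 0. Lengths are in m, angles in rad, forces in N, time in s.
With the tool pointing down it reaches from about 0.3 to 0.875 m from the base axis. Payload 4.2 kg.
Tool frame: the origin (TCP) lies on the centre line of the jaws, within the pads' length; the fingertips stand 11 mm ahead of it and the grasp point (between the pads) lies 8 mm behind it; z points along the fingers, y is the direction in which the jaws open and shut (so a half turn about z gives the same grasp; the last joint's range is limited). The gripper opens to 85 mm and grips with 20 to 120 N. Pads are 22 mm wide; open, the fingers measure 114 mm over their backs; the gripper's body (76 mm by 85 mm) begins 54 mm behind the grasp point. The pads swing forward as they close: fully open they stand 13 mm farther back than shut.
Start: joints at [1.171, 0.32, 1.565, -0, 1.257, -0.02], TCP at [0.213, 0.534, 0.204] pointing down, gripper open.
Joint ranges: [-3.11, 3.11], [-0.84, 2.01], [0.21, 2.61], [-1.34, 4.49], [0.05, 2.63], [-2.56, 2.56]. Speed limits (rad/s): [2.57, 2.57, 3.14, 3.14, 3.14, 3.14].

## Interface

Orientations are given as a unit quaternion [x, y, z, w].
In Python, from bench import manip, eyes, order gives the robot as it stands.
- The arm moves only by the tool step_arm, never from a script. Its arguments are lists of equal length, an entry for each row: "jaw": the opening, from 0 (shut) to 1 (fully open); "linear": the shift along the world's x, y, z in cm, a list of three; "yaw": the turn about the world's z in degrees. In form: {"jaw": [jaw, ...], "linear": [[x, y, z], ...], "yaw": [yaw, ...]}. A call has exactly 8 rows; each row is the pose to reach, as a shift and turn from the pose commanded when the call began; what a row does not reach only later rows make up. A row lasts 1/10 s, in which the tool goes at most 50 mm and 8.59 degrees, less where a joint would pass 70% of its speed; a pose out of reach is approached as far as the arm can. A call with a gripper value outside its range is refused whole. The fingers move at their own pace and stop on an object; "newtons" is the grip in N (left out, the last holds). Time passes only in rows, so rows that repeat a pose let the fingers close, or fill a call up. It gives the time, the measured TCP pose, the force and the opening at its end, in the units of the state.
- manip.observe(): the state, without advancing time (a new reading comes with each control period).
- eyes.grab_frame(name): name is "scene" or "top"; returns the picture (400x640x3 uint8, red, green, blue); there is no depth.
- eyes.camera_params(name): a dict with "fx", "fy", "cx", "cy" (pixels), "D" ([k1, k2, p1, p2, k3] as OpenCV has them; the pictures are not rectified), "world_to_cam" (4x4, takes a point from world to camera coordinates). Camera axes: x right, y down, z forward; pixel columns grow to the right and rows downward; lengths in m; the calibration is good to about 2 mm. A picture is of the moment at which its call begins. camera_params takes no time and is no camera call.
- order.finish_job(): hands the job in, once; it reports no verdict.
The state is a dict: "time_s": time; "joints": joint angles; "qd": joint speeds; "effort": joint torques, N m; "tool_pos": TCP position; "orientation": TCP orientation; "wrist_force": force on the tool from outside, world axes, zero at the start; "wrist_torque": the same for the moment, N m; "grip_width": opening from 0.0 (shut) to 1.0 (fully open).
Only numpy, scipy, OpenCV 4.12 (cv2) and the standard library are available. Lean on these libraries where they do the work, as an engineer would, in place of code of your own. Each camera call takes 0.05 s, during which the arm holds its last target. There are 200 camera calls.

## Working session

There is one attempt and no reset: what is moved stays moved. The work goes in short steps, Python scripts to look and compute and a tool call to move; the robot and the scene stay as the last step left them, time stands still between calls to the robot, and variables do not carry over. Pictures are saved under pics/ and viewed, about 8 in all and at most 12, crops included, and the job is handed in when it is done.

Besides the shell and the picture viewer there is one more tool, called after "Call:" by a JSON object that holds its "api" and its "payload", one argument or row to a line. step_arm: Moves the arm, as the interface text tells. Its arguments: {"type":"object","properties":{"jaw":{"type":"array"},"linear":{"type":"array"},"yaw":{"type":"array"},"newtons":{"type":"number"}},"required":["jaw","linear","yaw"]}

```bash
mkdir -p pics
python3 - <<'E'
from bench import manip, eyes
import cv2, numpy as np
for n in("scene","top"):
    im=eyes.grab_frame(n); cv2.imwrite(f"pics/{n}0.png",im[:,:,::-1])
    p=eyes.camera_params(n); print(n,p["fx"],p["cx"],p["cy"],p["D"]); print(np.round(np.linalg.inv(p["world_to_cam"]),3))
print(manip.observe())
E
```

```text
scene 481.55179164677725 318.9950888958436 200.2003418539984 [-0.06335269  0.          0.          0.          0.        ]
[[-4.290e-01  6.390e-01 -6.380e-01  1.311e+00]
 [ 9.030e-01  3.040e-01 -3.020e-01  3.640e-01]
 [ 1.000e-03 -7.060e-01 -7.080e-01  8.370e-01]
 [ 0.000e+00  0.000e+00  0.000e+00  1.000e+00]]
top 462.4199891407511 319.20048434894113 205.69040617784916 [-0.11797613  0.          0.          0.          0.        ]
[[-0.026 -0.999  0.044  0.606]
 [-1.     0.026  0.004  0.066]
 [-0.005 -0.044 -0.999  0.997]
 [ 0.     0.     0.     1.   ]]
{'time_s': 0.1, 'joints': array([ 1.17099357e+00,  3.20284764e-01,  1.56555687e+00, -1.10512028e-05,
        1.25735925e+00, -1.99928297e-02]), 'qd': array([ 0.00044811, -0.0029349 , -0.00320177,  0.00021606,  0.00374742,
        0.00056454]), 'effort': array([ 2.00679504e-03, -4.16413593e+01, -2.34706217e+01,  2.21586838e-04,
        4.77157038e-03,  5.55938144e-06]), 'tool_pos': array([0.21300061, 0.53360666, 0.20353378]), 'orientation': array([ 1.88763831e-01,  9.82022184e-01, -7.87564419e-04, -1.62406314e-04]), 'wrist_force': array([-0.35372596,  0.41125799,  0.47843379]), 'wrist_torque': array([-0.06452192,  0.00864761,  0.02647336]), 'grip_width': 1.003808298607216}
```

View pics/scene0.png

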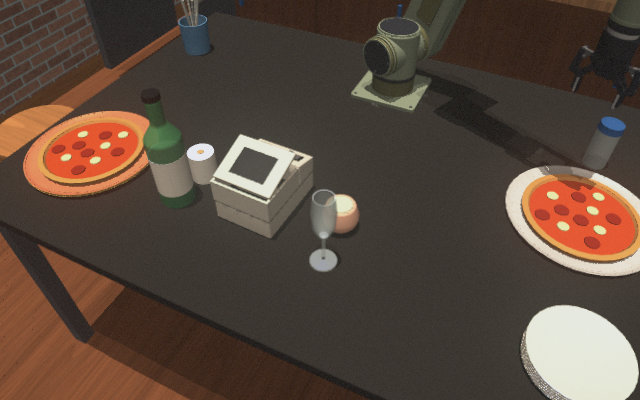

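View pics/top0.png

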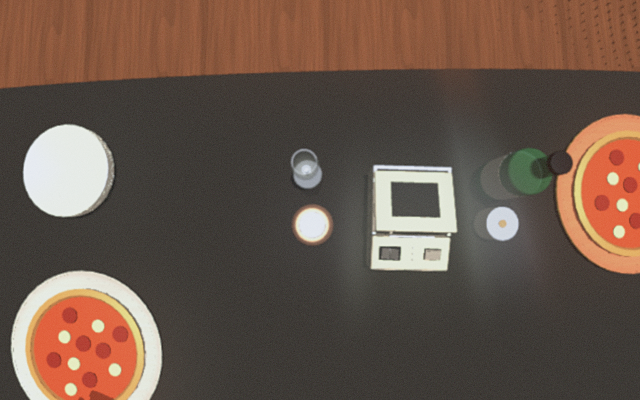

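Top view: printer at px x 370–455, y 165–270, with its front towards the robot, rocker near (390,253) and feed key near (432,254). The roll is at (502,223), the bottle at (520,172), the candle at (312,225) and the flute at (306,170). Next I'll measure rocker, key and hood edges.

```bash
cat > h.py <<'E'
from bench import manip, eyes
import cv2, numpy as np
def ray(n,px,z):
    p=eyes.camera_params(n);K=np.array([[p["fx"],0,p["cx"]],[0,p["fy"],p["cy"]],[0,0,1]])
    u=cv2.undistortPoints(np.array([[px]],float),K,np.array(p["D"]))[0,0]
    T=np.linalg.inv(p["world_to_cam"]);d=T[:3,:3]@[u[0],u[1],1];o=T[:3,3]
    return o+d*(z-o[2])/d[2]
def proj(n,P):
    p=eyes.camera_params(n);K=np.array([[p["fx"],0,p["cx"]],[0,p["fy"],p["cy"]],[0,0,1]]);W=p["world_to_cam"]
    return cv2.projectPoints(np.array(P,float).reshape(-1,3),cv2.Rodrigues(W[:3,:3])[0],W[:3,3],K,np.array(p["D"]))[0][:,0]
def crop(n,x,y,w,h,s,f):
    im=eyes.grab_frame(n)[y:y+h,x:x+w,::-1]
    cv2.imwrite(f,cv2.resize(im,None,fx=s,fy=s,interpolation=cv2.INTER_CUBIC))
E
python3 - <<'E'
from h import *
im=cv2.imread("pics/top0.png")
g=cv2.cvtColor(im,cv2.COLOR_BGR2GRAY)
# dark/grey blobs on the hood
roi=g[240:268,374:447]; m=(roi<195).astype(np.uint8)
n,l,s,c=cv2.connectedComponentsWithStats(m)
for i in range(1,n):
    if s[i,4]>15: print("blob",s[i]+[374,240,0,0,0],c[i]+[374,240],ray("top",c[i]+[374,240],.116).round(4))
w=(g[150:285,360:470]>190).astype(np.uint8)
cs,_=cv2.findContours(w,cv2.RETR_EXTERNAL,cv2.CHAIN_APPROX_NONE)
for q in cs:
    if cv2.contourArea(q)>200: print("white",cv2.boundingRect(q),cv2.minAreaRect(q))
cv2.imwrite("pics/c1.png",cv2.resize(im[155:280,360:465],None,fx=6,fy=6,interpolation=cv2.INTER_CUBIC)[-600:])
E
```

```text
blob [378 246  23  15 334] [389.26646707 252.92215569] [ 0.551  -0.0618  0.116 ]
blob [423 248  19  13 208] [431.45192308 253.72596154] [ 0.547  -0.1429  0.116 ]
white (11, 85, 79, 35) ((50.03909683227539, 102.5141830444336), (77.28902435302734, 34.22499465942383), 1.50743567943573)
white (14, 16, 83, 66) ((55.0, 48.5), (65.0, 82.0), 90.0)
```

View pics/c1.png

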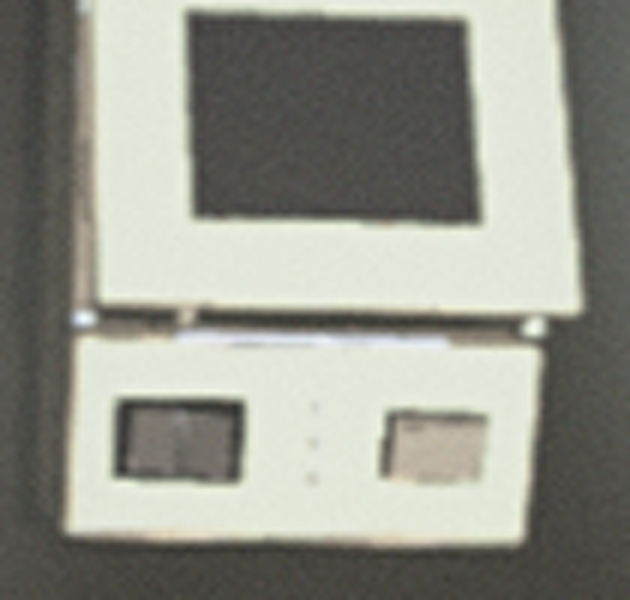

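The crop shows the bezel centred at about px (390.0,253.2) and the key face at about (433.3,254.3). They are about 83 mm apart against 82 expected, and the printer's yaw is about -2.5°. I'll shut the jaws and go above the cover edge.

Call:
{"api": "step_arm", "payload": {
  "jaw": [0,0,0,0,0,0,0,0],
  "linear": [
    [2.5,-4,1],
    [5,-8,2],
    [7.5,-12,3],
    [10,-16,3],
    [12.5,-20,3],
    [15,-24,3],
    [17.5,-28,3],
    [20,-32,3]
  ],
  "yaw": [-8,-16,-24,-32,-40,-48,-56,-64]
}}

```text
time_s: 0.9
tool_pos: [0.4136, 0.2122, 0.2341]
orientation: [0.683, 0.731, -0.0, -0.0]
wrist_force: [-0.5, 1.2, 0.3]
grip_width: 0.004
```

Call:
{"api": "step_arm", "payload": {
  "jaw": [0,0,0,0,0,0,0,0],
  "linear": [
    [2,-4,0],
    [5,-8,0],
    [7.5,-12,0],
    [10,-16,0],
    [12.5,-20,0],
    [15,-24,0],
    [17,-28,0],
    [18.8,-32,0]
  ],
  "yaw": [-6,-6,-6,-6,-6,-6,-6,-6]
}}

```text
time_s: 1.7
tool_pos: [0.6018, -0.1078, 0.2337]
orientation: [0.718, 0.696, -0.0, -0.0]
wrist_force: [0.4, 0.0, -1.2]
grip_width: 0.001
```

Call:
{"api": "step_arm", "payload": {
  "jaw": [0,0,0,0,0,0,0,0],
  "linear": [
    [0,0,0],
    [0,0,0],
    [0,0,0],
    [0,0,0],
    [0,0,0],
    [0,0,0],
    [0,0,0],
    [0,0,0]
  ],
  "yaw": [0,0,0,0,0,0,0,0]
}}

```text
time_s: 2.5
tool_pos: [0.6011, -0.1057, 0.2345]
orientation: [0.718, 0.696, 0.0, 0.0]
wrist_force: [0.1, -0.5, 1.5]
grip_width: 0.0
```

Run:
```python
from h import *
s=manip.observe();print(s["time_s"],s["tool_pos"],s["orientation"],s["wrist_force"],s["grip_width"])
a=eyes.grab_frame("scene")[90:290,130:380,::-1];b=eyes.grab_frame("top")[130:290,290:540,::-1]
cv2.imwrite("pics/c2.png",np.vstack([cv2.resize(a,(450,360)),cv2.resize(b,(450,240))][:1]+[cv2.resize(b,(450,240))]))
t=s["tool_pos"];print("tip px",proj("scene",t-[0,0,.011]),proj("top",t-[0,0,.011]))
```

```text
2.5 [ 0.60114816 -0.10570774  0.23445413] [7.17755565e-01 6.96295148e-01 6.31099968e-05 1.07297204e-04] [ 0.05594136 -0.49271649  1.5060018 ] 4.845548746265904e-05
tip px [[262.74222708 123.83704318]] [[423.68793672 225.91976777]]
```

View pics/c2.png

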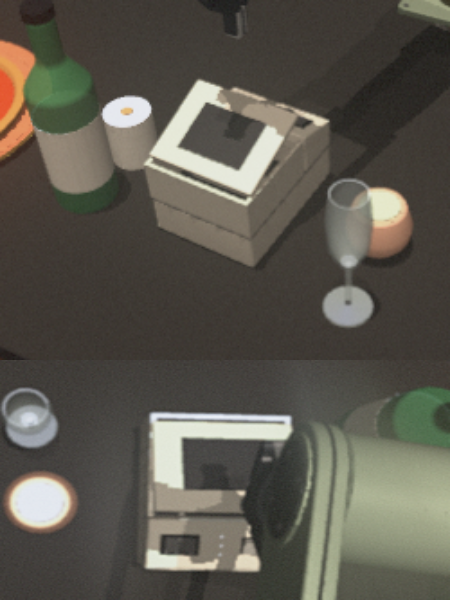

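The tip shows at about scene px (260,111), but (263,124) was predicted. I'll check the scene calibration on the printer and look closer at the tip.

Run:
```python
from h import *
im=eyes.grab_frame("scene")[:,:,::-1].copy()
s=manip.observe();t=s["tool_pos"];print(t)
c,sn=np.cos(-.044),np.sin(-.044)
W=lambda p:np.array([.617+c*p[0]-sn*p[1],-.107+sn*p[0]+c*p[1],p[2]])/1
P=[W((.1,.075,0)),W((.1,-.075,0)),W((-.1,.075,.102)),W((-.023,.074,.17)),W((-.023,-.074,.17)),t-[0,0,.011],t,W((.1,.075,.119))]
for q in proj("scene",P): cv2.drawMarker(im,tuple(int(round(v)) for v in q),(0,0,255),cv2.MARKER_CROSS,5,1)
cv2.imwrite("pics/c3.png",cv2.resize(im[20:240,190:370],None,fx=2.7,fy=2.7,interpolation=cv2.INTER_CUBIC))
```

```text
[ 0.60117119 -0.1059352   0.23432469]
```

View pics/c3.png

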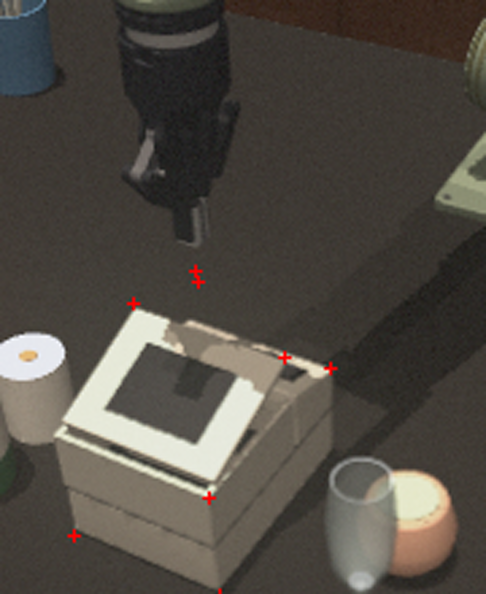

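The printer's marks fit in the scene view, but the tip appears about 14 px above its mark. I'll go lower and compare again near the cover.

Call:
{"api": "step_arm", "payload": {
  "jaw": [0,0,0,0,0,0,0,0],
  "linear": [
    [0,0,-1],
    [0,0,-2],
    [0,0,-3],
    [0,0,-4],
    [0,0,-4.5],
    [0,0,-4.5],
    [0,0,-4.5],
    [0,0,-4.5]
  ],
  "yaw": [0,0,0,0,0,0,0,0]
}}

```text
time_s: 3.45
tool_pos: [0.6016, -0.106, 0.1899]
orientation: [0.718, 0.696, 0.0, 0.001]
wrist_force: [-0.0, 0.2, 0.3]
grip_width: -0.001
```

Run:
```python
from h import *
im=eyes.grab_frame("scene")[:,:,::-1].copy()
s=manip.observe();t=s["tool_pos"];print(t,s["wrist_force"])
for q in proj("scene",[t-[0,0,.011],t-[.0145,0,.011],t-[-.0145,0,.011]]): cv2.drawMarker(im,tuple(int(round(v)) for v in q),(0,0,255),cv2.MARKER_CROSS,3,1)
cv2.imwrite("pics/c4.png",cv2.resize(im[80:220,200:340],None,fx=4,fy=4,interpolation=cv2.INTER_CUBIC))
```

```text
[ 0.60153375 -0.10603693  0.18995738] [-0.17885512 -0.61336277  0.59428895]
```

View pics/c4.png

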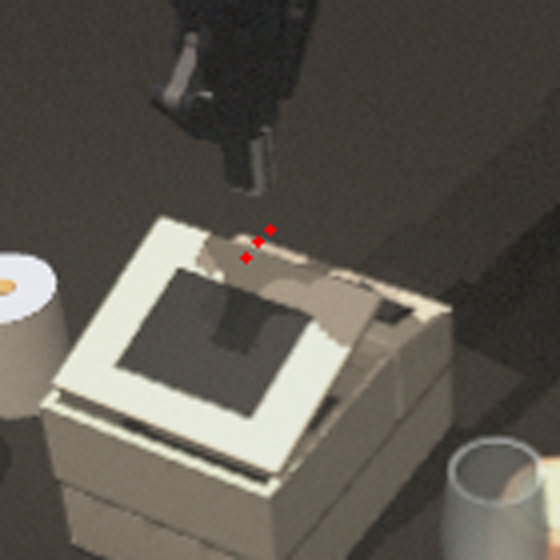

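The tip is seen at scene px (262,128) and predicted at (264.5,140.5), so the same offset remains. Contact will tell whether it is height or position, so I'll go down slowly, 1 cm further back for safety.

Call:
{"api": "step_arm", "payload": {
  "jaw": [0,0,0,0,0,0,0,0],
  "linear": [
    [0.5,0,0],
    [1,0,0],
    [1,0,-0.3],
    [1,0,-0.6],
    [1,0,-0.9],
    [1,0,-1.2],
    [1,0,-1.5],
    [1,0,-1.5]
  ],
  "yaw": [0,0,0,0,0,0,0,0]
}}

```text
time_s: 4.3
tool_pos: [0.6108, -0.1059, 0.1737]
orientation: [0.718, 0.696, -0.0, -0.0]
wrist_force: [0.6, -0.5, -0.0]
grip_width: -0.004
```

Call:
{"api": "step_arm", "payload": {
  "jaw": [0,0,0,0,0,0,0,0],
  "linear": [
    [0,0,-0.2],
    [0,0,-0.4],
    [0,0,-0.6],
    [0,0,-0.8],
    [0,0,-1],
    [0,0,-1.2],
    [0,0,-1.4],
    [0,0,-1.5]
  ],
  "yaw": [0,0,0,0,0,0,0,0]
}}

```text
time_s: 5.1
tool_pos: [0.6111, -0.1059, 0.1591]
orientation: [0.718, 0.696, -0.0, -0.0]
wrist_force: [-0.3, -0.7, 0.4]
grip_width: 0.001
```

Run:
```python
from h import *
im=eyes.grab_frame("scene")[:,:,::-1].copy()
for k in range(6):
    s=manip.observe();t=s["tool_pos"]
print(t,s["wrist_force"])
for q in proj("scene",[t-[0,0,.011]]): cv2.drawMarker(im,tuple(int(round(v)) for v in q),(0,0,255),cv2.MARKER_CROSS,3,1)
cv2.imwrite("pics/c5.png",cv2.resize(im[80:220,200:340],None,fx=4,fy=4,interpolation=cv2.INTER_CUBIC))
```

```text
[ 0.61099319 -0.10592262  0.15894665] [-0.42484615  0.14637221  0.12708572]
```

View pics/c5.png

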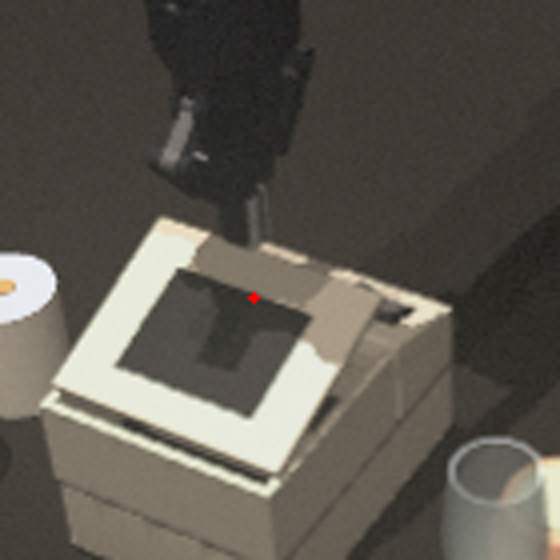

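Run:
```python
from h import *
for px in [(260.5,141.3),(262,128)]:
  for z in(.14,.15,.16,.165,.17,.18,.19): print(px,ray("scene",px,z).round(4))
```

```text
(260.5, 141.3) [ 0.5662 -0.1397  0.14  ]
(260.5, 141.3) [ 0.5769 -0.1325  0.15  ]
(260.5, 141.3) [ 0.5876 -0.1253  0.16  ]
(260.5, 141.3) [ 0.593  -0.1217  0.165 ]
(260.5, 141.3) [ 0.5983 -0.1181  0.17  ]
(260.5, 141.3) [ 0.609  -0.1108  0.18  ]
(260.5, 141.3) [ 0.6197 -0.1036  0.19  ]
(262, 128) [ 0.5199 -0.1627  0.14  ]
(262, 128) [ 0.5313 -0.1551  0.15  ]
(262, 128) [ 0.5427 -0.1476  0.16  ]
(262, 128) [ 0.5483 -0.1438  0.165 ]
(262, 128) [ 0.554 -0.14   0.17 ]
(262, 128) [ 0.5654 -0.1325  0.18  ]
(262, 128) [ 0.5767 -0.1249  0.19  ]
```

The tip overlaps the cover's front edge at scene px (260,141) and there is no force. It could be about 3 cm higher than stated or about 4 cm to the side, and the top view should decide.

Run:
```python
from h import *
im=eyes.grab_frame("top")[:,:,::-1].copy()
t=manip.observe()["tool_pos"]
for P,c in [(t-[0,0,.011],(0,0,255)),(t+[0,0,.023],(255,0,0)),(t-[.036,.028,.011],(0,255,255))]:
    q=proj("top",P)[0];print(q);cv2.drawMarker(im,tuple(int(round(v)) for v in q),c,cv2.MARKER_CROSS,3,1)
cv2.imwrite("pics/c6.png",cv2.resize(im[150:290,350:530],None,fx=4,fy=4,interpolation=cv2.INTER_CUBIC))
```

```text
[414.65438467 220.52831513]
[418.50479763 220.30248609]
[430.32258867 239.63660145]
```

View pics/c6.png

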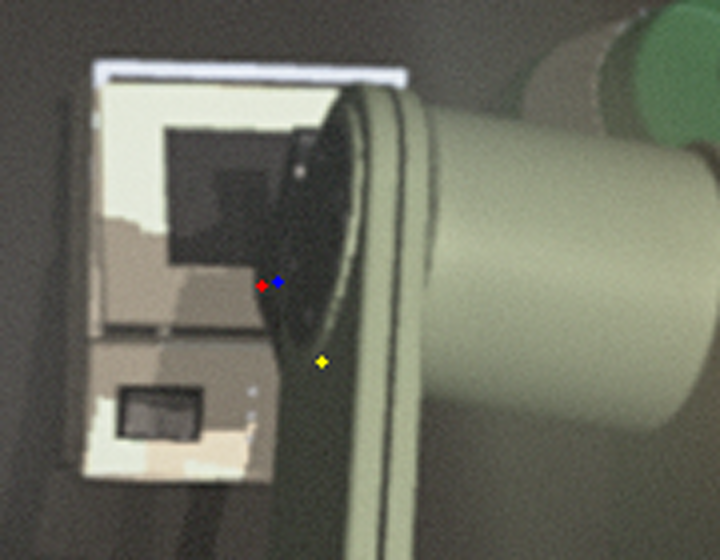

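The gripper's dark edge bulges at crop (258,285). That fits a tip higher than stated (blue) better than a sideways shift (yellow), which would be hidden. To be sure, I'll go over a spot that lies on the cover either way and feel for contact.

Call:
{"api": "step_arm", "payload": {
  "jaw": [0,0,0,0,0,0,0,0],
  "linear": [
    [0,0,2.5],
    [1.5,1,2.5],
    [3,2,2.5],
    [3,2,2],
    [3,2,1.5],
    [3,2,1],
    [3,2,0.5],
    [3,2,0]
  ],
  "yaw": [0,0,0,0,0,0,0,0]
}}

```text
time_s: 6.0
tool_pos: [0.6406, -0.0863, 0.1588]
orientation: [0.718, 0.696, -0.0, -0.0]
wrist_force: [-0.1, -0.2, -0.2]
grip_width: 0.001
```

Call:
{"api": "step_arm", "payload": {
  "jaw": [0,0,0,0,0,0,0,0],
  "linear": [
    [0,0,0],
    [0,0,-0.2],
    [0,0,-0.4],
    [0,0,-0.6],
    [0,0,-0.8],
    [0,0,-1],
    [0,0,-1.2],
    [0,0,-1.4]
  ],
  "yaw": [0,0,0,0,0,0,0,0]
}}

```text
time_s: 6.8
tool_pos: [0.6412, -0.0859, 0.1452]
orientation: [0.718, 0.696, 0.0, 0.0]
wrist_force: [-0.6, 0.6, 0.0]
grip_width: -0.003
```

Call:
{"api": "step_arm", "payload": {
  "jaw": [0,0,0,0,0,0,0,0],
  "linear": [
    [0,0,-0.2],
    [0,0,-0.4],
    [0,0,-0.6],
    [0,0,-0.8],
    [0,0,-0.8],
    [0,0,-0.8],
    [0,0,-0.8],
    [0,0,-0.8]
  ],
  "yaw": [0,0,0,0,0,0,0,0]
}}

```text
time_s: 7.6
tool_pos: [0.6413, -0.086, 0.1375]
orientation: [0.718, 0.696, 0.0, 0.0]
wrist_force: [-0.9, 0.5, -0.5]
grip_width: 0.0
```

Run:
```python
from h import *
im=eyes.grab_frame("scene")[:,:,::-1].copy()
s=manip.observe();t=s["tool_pos"]
print(t,s["wrist_force"],proj("scene",t-[0,0,.011]))
cv2.imwrite("pics/c7.png",cv2.resize(im[80:220,200:340],None,fx=4,fy=4,interpolation=cv2.INTER_CUBIC))
```

```text
[ 0.64123171 -0.08597453  0.13747157] [ 0.1756941  -0.29072204  0.23781532] [[264.85151597 171.5487532 ]]
```

View pics/c7.png

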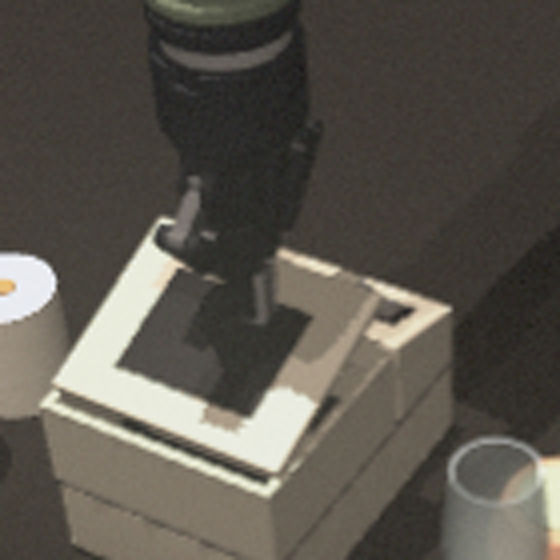

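The tip is now plainly over the cover at scene px (264,161), with no contact. So the sideways guess is out: the fingertip really stands about 2–3 cm higher than stated, and contact will set its height. I'll go to the cover edge and push down.

Call:
{"api": "step_arm", "payload": {
  "jaw": [0,0,0,0,0,0,0,0],
  "linear": [
    [0,0,1.5],
    [-1.5,-0.7,1.5],
    [-3.5,-2,1.5],
    [-3.5,-2,1],
    [-3.5,-2,0.5],
    [-3.5,-2,0],
    [-3.5,-2,-0.3],
    [-3.5,-2,-0.3]
  ],
  "yaw": [0,0,0,0,0,0,0,0]
}}

```text
time_s: 8.45
tool_pos: [0.6064, -0.1056, 0.1336]
orientation: [0.718, 0.696, -0.0, -0.0]
wrist_force: [0.4, -0.3, -0.5]
grip_width: -0.003
```

Call:
{"api": "step_arm", "payload": {
  "jaw": [0,0,0,0,0,0,0,0],
  "linear": [
    [0,0,-0.2],
    [0,0,-0.4],
    [0,0,-0.6],
    [0,0,-0.8],
    [0,0,-1],
    [0,0,-1.2],
    [0,0,-1.4],
    [0,0,-1.6]
  ],
  "yaw": [0,0,0,0,0,0,0,0]
}}

```text
time_s: 9.25
tool_pos: [0.6061, -0.106, 0.1181]
orientation: [0.718, 0.696, 0.0, -0.0]
wrist_force: [-0.4, -0.3, -0.1]
grip_width: 0.004
```

Run:
```python
from h import *
for z in(.14,.15,.16,.165,.17,.18): print(ray("scene",(263.8,160.7),z).round(4))
im=eyes.grab_frame("scene")[:,:,::-1].copy()
s=manip.observe();print(s["time_s"],s["tool_pos"],s["wrist_force"])
cv2.imwrite("pics/s8.png",im)
```

```text
[ 0.6234 -0.0977  0.14  ]
[ 0.6333 -0.0911  0.15  ]
[ 0.6432 -0.0845  0.16  ]
[ 0.6481 -0.0812  0.165 ]
[ 0.653  -0.0779  0.17  ]
[ 0.6629 -0.0712  0.18  ]
9.3 [ 0.60601475 -0.10595881  0.1177197 ] [-0.81817468 -0.11967849  0.95338538]
```

Call:
{"api": "step_arm", "payload": {
  "jaw": [0,0,0,0,0,0,0,0],
  "linear": [
    [0,0,-0.2],
    [0,0,-0.4],
    [0,0,-0.6],
    [0,0,-0.8],
    [0,0,-1],
    [0,0,-1.1],
    [0,0,-1.2],
    [0,0,-1.2]
  ],
  "yaw": [0,0,0,0,0,0,0,0]
}}

```text
time_s: 10.1
tool_pos: [0.6061, -0.106, 0.1062]
orientation: [0.718, 0.696, -0.0, -0.0]
wrist_force: [-0.1, 0.2, 0.1]
grip_width: 0.001
```

Run:
```python
from h import *
im=eyes.grab_frame("scene")[:,:,::-1].copy()
s=manip.observe();print(s["time_s"],s["tool_pos"],s["wrist_force"])
b=cv2.imread("pics/s8.png")
cv2.imwrite("pics/c8.png",np.hstack([cv2.resize(q[80:220,200:330],None,fx=3,fy=3,interpolation=cv2.INTER_CUBIC) for q in(b,im)]))
```

```text
10.15 [ 0.60618654 -0.10596646  0.10630445] [ 0.26418483 -0.89146905 -0.14695639]
```

View pics/c8.png

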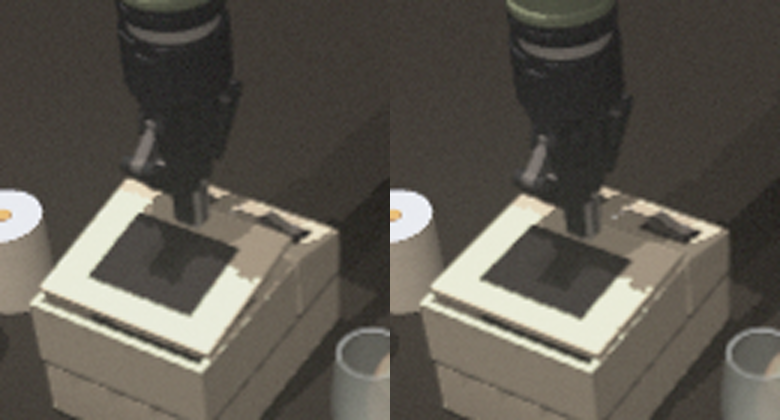

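The cover has gone down under the fingers, partly at TCP z 0.118 and nearly flat at 0.106. I'll carry on gently until force builds.

Call:
{"api": "step_arm", "payload": {
  "jaw": [0,0,0,0,0,0,0,0],
  "linear": [
    [0,0,-0.1],
    [0,0,-0.2],
    [0,0,-0.3],
    [0,0,-0.4],
    [0,0,-0.4],
    [0,0,-0.4],
    [0,0,-0.4],
    [0,0,-0.4]
  ],
  "yaw": [0,0,0,0,0,0,0,0]
}}

```text
time_s: 10.95
tool_pos: [0.6062, -0.106, 0.1024]
orientation: [0.718, 0.696, 0.0, 0.0]
wrist_force: [-0.9, -1.4, -0.3]
grip_width: -0.003
```

Call:
{"api": "step_arm", "payload": {
  "jaw": [0,0,0,0,0,0,0,0],
  "linear": [
    [0,0,-0.1],
    [0,0,-0.2],
    [0,0,-0.3],
    [0,0,-0.3],
    [0,0,-0.3],
    [0,0,-0.3],
    [0,0,-0.3],
    [0,0,-0.3]
  ],
  "yaw": [0,0,0,0,0,0,0,0]
}}

```text
time_s: 11.75
tool_pos: [0.6062, -0.1059, 0.0996]
orientation: [0.718, 0.696, 0.0, 0.0]
wrist_force: [-1.6, 0.4, 4.4]
grip_width: -0.0
```

Call:
{"api": "step_arm", "payload": {
  "jaw": [0,0,0,0,0,0,0,0],
  "linear": [
    [0,0,-0.1],
    [0,0,-0.1],
    [0,0,-0.1],
    [0,0,-0.1],
    [0,0,-0.1],
    [0,0,-0.1],
    [0,0,-0.1],
    [0,0,-0.1]
  ],
  "yaw": [0,0,0,0,0,0,0,0]
}}

```text
time_s: 12.55
tool_pos: [0.6062, -0.106, 0.0995]
orientation: [0.718, 0.696, 0.0, 0.0]
wrist_force: [-3.8, 0.5, 9.0]
grip_width: -0.0
```

Stiff contact at TCP z 0.0995: the cover's top is at 127 mm, so the tip is about 27 mm above the TCP reading. I'll lift and hover over the rocker's raised half, then check both.

Call:
{"api": "step_arm", "payload": {
  "jaw": [0,0,0,0,0,0,0,0],
  "linear": [
    [0,0,1],
    [0,0,2.5],
    [-2,1,2.5],
    [-4,2,2.5],
    [-5.8,2.7,2.5],
    [-5.8,2.7,2.5],
    [-5.8,2.7,2],
    [-5.8,2.7,2]
  ],
  "yaw": [0,0,0,0,0,0,0,0]
}}

```text
time_s: 13.35
tool_pos: [0.5488, -0.0792, 0.1177]
orientation: [0.718, 0.696, -0.0, 0.0]
wrist_force: [-0.0, -0.6, -0.3]
grip_width: -0.0
```

Run:
```python
from h import *
s=manip.observe();t=s["tool_pos"];print(s["time_s"],t,s["wrist_force"])
c,sn=np.cos(-.044),np.sin(-.044)
W=lambda p:np.array([.617+c*p[0]-sn*p[1],-.107+sn*p[0]+c*p[1],p[2]])
o=[]
for n,(x,y,w,h) in(("scene",(200,80,130,130)),("top",(355,160,130,130))):
    im=eyes.grab_frame(n)[:,:,::-1].copy(); S=3
    im=cv2.resize(im[y:y+h,x:x+w],None,fx=S,fy=S,interpolation=cv2.INTER_CUBIC)
    for P,col in((t+[0,0,.027],(0,0,255)),(W((-.068,.0285,.118)),(0,255,0)),(W((-.031,.074,.127)),(255,0,0)),(W((-.031,-.074,.127)),(255,0,0))):
        q=(proj(n,P)[0]-[x,y]+.5)*S; cv2.drawMarker(im,tuple(int(v) for v in q),col,cv2.MARKER_CROSS,7,1)
    o.append(im)
cv2.imwrite("pics/c9.png",np.hstack(o))
```

```text
13.35 [ 0.54880794 -0.07924823  0.11769728] [-0.0141452  -0.60685889 -0.26540142]
```

View pics/c9.png

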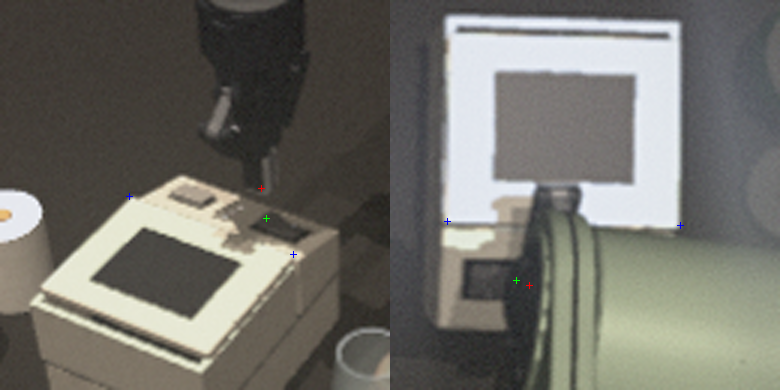

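The cover corners sit on the shut-position marks, and the tip mark lies on the fingertip. The finger is over the rocker's inner half (scene crop about (262,188), rocker at (280,228)). Pressing down now.

Call:
{"api": "step_arm", "payload": {
  "jaw": [0,0,0,0,0,0,0,0],
  "linear": [
    [0,0,-0.7],
    [0,0,-1.4],
    [0,0,-1.7],
    [0,0,-1.9],
    [0,0,-2.1],
    [0,0,-2.3],
    [0,0,-2.3],
    [0,0,-2.3]
  ],
  "yaw": [0,0,0,0,0,0,0,0]
}}

```text
time_s: 14.25
tool_pos: [0.5482, -0.079, 0.0954]
orientation: [0.718, 0.696, 0.0, 0.0]
wrist_force: [0.6, -0.2, -0.7]
grip_width: -0.001
```

Call:
{"api": "step_arm", "payload": {
  "jaw": [0,0,0,0,0,0,0,0],
  "linear": [
    [0,0,-0.1],
    [0,0,-0.2],
    [0,0,-0.3],
    [0,0,-0.3],
    [0,0,-0.3],
    [0,0,-0.3],
    [0,0,-0.3],
    [0,0,-0.3]
  ],
  "yaw": [0,0,0,0,0,0,0,0]
}}

```text
time_s: 15.05
tool_pos: [0.5481, -0.0789, 0.0923]
orientation: [0.718, 0.696, 0.0, -0.0]
wrist_force: [0.2, -1.6, 1.1]
grip_width: -0.001
```

Call:
{"api": "step_arm", "payload": {
  "jaw": [0,0,0,0,0,0,0,0],
  "linear": [
    [0,0,-0.1],
    [0,0,-0.2],
    [0,0,-0.2],
    [0,0,-0.2],
    [0,0,-0.2],
    [0,0,-0.2],
    [0,0,-0.2],
    [0,0,-0.2]
  ],
  "yaw": [0,0,0,0,0,0,0,0]
}}

```text
time_s: 15.85
tool_pos: [0.5482, -0.079, 0.0903]
orientation: [0.718, 0.696, 0.0, 0.0]
wrist_force: [0.8, 0.1, -0.3]
grip_width: -0.001
```

Call:
{"api": "step_arm", "payload": {
  "jaw": [0,0,0,0,0,0,0,0],
  "linear": [
    [0,0,-0.1],
    [0,0,-0.2],
    [0,0,-0.2],
    [0,0,-0.2],
    [0,0,-0.2],
    [0,0,-0.2],
    [0,0,-0.2],
    [0,0,-0.2]
  ],
  "yaw": [0,0,0,0,0,0,0,0]
}}

```text
time_s: 16.65
tool_pos: [0.5482, -0.079, 0.0883]
orientation: [0.718, 0.696, 0.0, 0.0]
wrist_force: [0.2, -0.4, 0.0]
grip_width: 0.0
```

Call:
{"api": "step_arm", "payload": {
  "jaw": [0,0,0,0,0,0,0,0],
  "linear": [
    [0,0,-0.1],
    [0,0,-0.2],
    [0,0,-0.2],
    [0,0,-0.2],
    [0,0,-0.2],
    [0,0,-0.2],
    [0,0,-0.2],
    [0,0,-0.2]
  ],
  "yaw": [0,0,0,0,0,0,0,0]
}}

```text
time_s: 17.45
tool_pos: [0.5485, -0.079, 0.0877]
orientation: [0.718, 0.696, 0.0, 0.001]
wrist_force: [-1.9, -1.1, 8.7]
grip_width: -0.001
```

Stiff at TCP z 0.0877 (tip about 0.115), which is the pressed-on height. I'll lift, hover over the feed key and verify before pressing.

Call:
{"api": "step_arm", "payload": {
  "jaw": [0,0,0,0,0,0,0,0],
  "linear": [
    [0,0,1],
    [0,0,3],
    [-0.1,-2,3],
    [-0.2,-4,3],
    [-0.4,-6.7,3],
    [-0.4,-6.7,3],
    [-0.4,-6.7,3],
    [-0.4,-6.7,3]
  ],
  "yaw": [0,0,0,0,0,0,0,0]
}}

```text
time_s: 18.25
tool_pos: [0.5442, -0.1453, 0.1164]
orientation: [0.718, 0.696, 0.0, -0.0]
wrist_force: [-0.0, 1.1, 0.2]
grip_width: -0.0
```

Run:
```python
from h import *
s=manip.observe();t=s["tool_pos"];print(s["time_s"],t,s["wrist_force"])
c,sn=np.cos(-.044),np.sin(-.044)
W=lambda p:np.array([.617+c*p[0]-sn*p[1],-.107+sn*p[0]+c*p[1],p[2]])
o=[]
old=cv2.imread("pics/c3.png")
for n,(x,y,w,h) in(("scene",(230,110,95,70)),("top",(360,200,95,90))):
    im=eyes.grab_frame(n)[:,:,::-1].copy(); cv2.imwrite(f"pics/{n}9.png",im); S=6
    im=cv2.resize(im[y:y+h,x:x+w],None,fx=S,fy=S,interpolation=cv2.INTER_CUBIC)
    for P,col in((t+[0,0,.027],(0,0,255)),(W((-.069,-.042,.117)),(0,255,0))):
        q=(proj(n,P)[0]-[x,y]+.5)*S; cv2.drawMarker(im,tuple(int(v) for v in q),col,cv2.MARKER_CROSS,7,1)
    o.append(cv2.resize(im,(390,390*h//w)))
H=max(i.shape[0] for i in o)
cv2.imwrite("pics/c10.png",np.hstack([cv2.copyMakeBorder(i,0,H-i.shape[0],0,0,cv2.BORDER_CONSTANT) for i in o]))
```

```text
18.25 [ 0.54415009 -0.14527055  0.11636481] [-0.01685632  1.08042438  0.22659048]
```

View pics/c10.png

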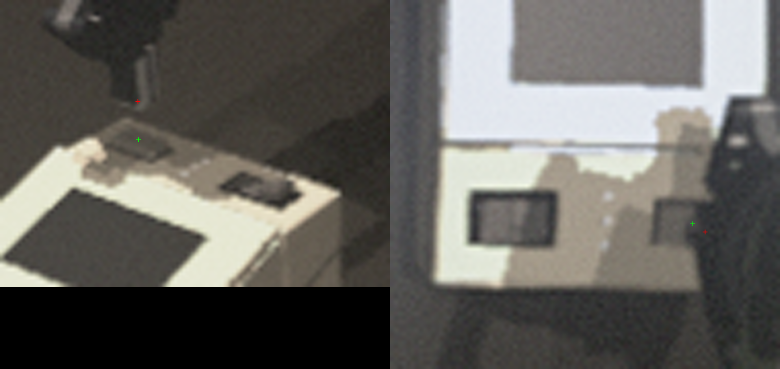

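The cover is shut, and the rocker's outer half now stands up (scene crop about (280,185)), so it is on. The tip mark is over the feed key. Pressing it.

Call:
{"api": "step_arm", "payload": {
  "jaw": [0,0,0,0,0,0,0,0],
  "linear": [
    [0,0,-0.8],
    [0,0,-1.6],
    [0,0,-2],
    [0,0,-2.2],
    [0,0,-2.4],
    [0,0,-2.5],
    [0,0,-2.6],
    [0,0,-2.6]
  ],
  "yaw": [0,0,0,0,0,0,0,0]
}}

```text
time_s: 19.15
tool_pos: [0.5444, -0.146, 0.0906]
orientation: [0.718, 0.696, 0.0, 0.0]
wrist_force: [0.3, 0.5, 1.1]
grip_width: 0.003
```

Call:
{"api": "step_arm", "payload": {
  "jaw": [0,0,0,0,0,0,0,0],
  "linear": [
    [0,0,-0.1],
    [0,0,-0.2],
    [0,0,-0.2],
    [0,0,-0.2],
    [0,0,-0.2],
    [0,0,-0.2],
    [0,0,-0.2],
    [0,0,-0.2]
  ],
  "yaw": [0,0,0,0,0,0,0,0]
}}

```text
time_s: 19.95
tool_pos: [0.5445, -0.1461, 0.0885]
orientation: [0.718, 0.696, 0.0, 0.0]
wrist_force: [0.8, -0.1, 3.5]
grip_width: -0.002
```

Call:
{"api": "step_arm", "payload": {
  "jaw": [0,0,0,0,0,0,0,0],
  "linear": [
    [0,0,-0.1],
    [0,0,-0.2],
    [0,0,-0.2],
    [0,0,-0.2],
    [0,0,-0.2],
    [0,0,-0.2],
    [0,0,-0.2],
    [0,0,-0.2]
  ],
  "yaw": [0,0,0,0,0,0,0,0]
}}

```text
time_s: 20.75
tool_pos: [0.5446, -0.1461, 0.0869]
orientation: [0.718, 0.696, 0.0, 0.001]
wrist_force: [1.9, -0.0, 7.7]
grip_width: 0.002
```

Call:
{"api": "step_arm", "payload": {
  "jaw": [0,0,0,0,0,0,0,0],
  "linear": [
    [0,0,-0.1],
    [0,0,-0.1],
    [0,0,-0.1],
    [0,0,-0.1],
    [0,0,-0.1],
    [0,0,-0.1],
    [0,0,-0.1],
    [0,0,-0.1]
  ],
  "yaw": [0,0,0,0,0,0,0,0]
}}

```text
time_s: 21.55
tool_pos: [0.5448, -0.1461, 0.0867]
orientation: [0.718, 0.696, 0.001, 0.001]
wrist_force: [0.2, 0.8, 11.4]
grip_width: 0.001
```

Travel from first contact (about 0.091) to the stop (0.0867) is about 4 mm, and the force is rising stiffly, so the key is fully in. I'll hold a bit longer, then let go and retreat.

Call:
{"api": "step_arm", "payload": {
  "jaw": [0,0,0,0,0,0,0,0],
  "linear": [
    [0,0,0],
    [0,0,0],
    [0,0,0],
    [0,0,0],
    [0,0,0],
    [0,0,0],
    [0,0,0],
    [0,0,0]
  ],
  "yaw": [0,0,0,0,0,0,0,0]
}}

```text
time_s: 22.35
tool_pos: [0.5448, -0.1462, 0.0867]
orientation: [0.718, 0.696, 0.001, 0.001]
wrist_force: [-0.3, 0.8, 11.7]
grip_width: 0.003
```

Call:
{"api": "step_arm", "payload": {
  "jaw": [0,0,0,0,0,0,0,0],
  "linear": [
    [0,0,0.5],
    [0,0,1.5],
    [0,0,4],
    [0,0,8],
    [0,0,11],
    [-4,4,12],
    [-7,8,12],
    [-10,12,12]
  ],
  "yaw": [0,0,0,0,0,0,0,0]
}}

```text
time_s: 23.15
tool_pos: [0.4465, -0.0309, 0.2052]
orientation: [0.718, 0.696, -0.0, -0.001]
wrist_force: [0.3, 2.0, 0.1]
grip_width: 0.003
```

Call:
{"api": "step_arm", "payload": {
  "jaw": [0,0,0,0,0,0,0,0],
  "linear": [
    [-2,5,0],
    [-4,10,0],
    [-6,14,0],
    [-8,18,0],
    [-10,22,0],
    [-10,24,0],
    [-10,24,0],
    [-10,24,0]
  ],
  "yaw": [0,0,0,0,0,0,0,0]
}}

```text
time_s: 23.95
tool_pos: [0.3479, 0.2077, 0.2049]
orientation: [0.718, 0.697, -0.001, 0.0]
wrist_force: [-0.4, -0.5, -0.2]
grip_width: -0.001
```

Run:
```python
from h import *
s=manip.observe();print(s["time_s"],s["tool_pos"],s["wrist_force"])
im=eyes.grab_frame("top")[:,:,::-1].copy();cv2.imwrite("pics/top10.png",im)
old=cv2.imread("pics/top0.png")
# shifts of printer front/hood and objects between start and now
for nm,(x,y,w,h) in dict(hood=(366,236,84,38),roll=(482,204,40,40),candle=(290,203,45,45),flute=(288,148,38,44)).items():
    r=cv2.matchTemplate(im,old[y:y+h,x:x+w],cv2.TM_CCOEFF_NORMED)[y-8:y+9,x-8:x+9]
    _,v,_,l=cv2.minMaxLoc(r);print(nm,round(v,3),np.array(l)-8)
# shading along rocker, start vs now (columns 378..400)
for q in(old,im): print(cv2.cvtColor(q,cv2.COLOR_BGR2GRAY)[249:258,376:404].mean(0).round().astype(int))
for q in(old,im): print(cv2.cvtColor(q,cv2.COLOR_BGR2GRAY)[249:258,420:444].mean(0).round().astype(int))
```

```text
23.95 [0.34794195 0.20765581 0.20492738] [-0.38253565 -0.4852719  -0.21417915]
hood 0.997 [0 0]
roll 0.998 [0 0]
candle 0.999 [0 0]
flute 0.997 [0 0]
[229 229 192 104  62  86 112 119 120 118 120 120 119 113 115 114 111 113
 112 111 111 109  89  75 135 214 231 230]
[228 229 191 107  61  76  96 112 113 115 114 113 112 106 111 123 122 120
 120 120 123 119  93  75 135 215 231 230]
[229 230 230 187 117 126 169 169 167 166 169 172 172 170 168 168 167 167
 169 171 184 214 229 229]
[229 230 229 188 117 127 168 170 167 168 169 175 173 170 169 168 167 169
 168 171 185 213 228 229]
```

Nothing has moved, the rocker's shading has swapped between its halves (on), and the key looks the same as when out. Handing in.

```bash
python3 -c "
from bench import order
print(order.finish_job())"
```

```text
the job is handed in; nothing more can be done
None
```

I shut the cover, switched the rocker on, held the feed key fully in for well over a second, and let it go. Then I moved the arm clear and handed the job in at about 24 s; no verdict was reported.

**Last checks**
- **Cover:** it stopped stiff under about 9 N, and its front corners matched the shut position in both views. I last viewed this just before the key press, not after it.
- **Rocker:** the finger stopped at the height expected for "on", the scene picture showed the outer half raised, and the shading of the two halves swapped in the top view.
- **Feed key:** it travelled about 4 mm to a stiff stop, I held it there at 8–12 N for about 1.6 s, and afterwards it looked the same as when out.
- **Surroundings:** the printer's hood, roll, candle holder and glass showed no pixel shift from the start. I did not check the bottle this way; the arm never went near it.

**One disagreement:** the shut fingertips stood about 27 mm above the reported TCP height, not 11 mm below it as the description says. I found this in the pictures and by contact on the cover, and set the pressing heights from contact instead.

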